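# Set up a glaze sample beside a bowl

### The arm

A 6-joint arm with a two-finger parallel gripper is mounted at the origin on the work surface. World frame = base frame: x ahead of the robot, y to its left, z up, the work surface at z = 0. Lengths are in m, angles in rad, forces in N, time in s.
With the tool pointing down it reaches from about 0.425 to 0.95 m from the base axis. Payload 3.5 kg.
Tool frame: the origin (TCP) lies at the very end of the fingers, on their centre line; the grasp point (between the pads) lies 19 mm behind it; z points along the fingers, y is the line along which they close (so a half turn about z gives the same grasp; the last joint's range is limited). The gripper opens to 85 mm and grips with 20 to 120 N. Pads are 22 mm wide; open, the fingers measure 114 mm over their backs; the gripper's body (76 mm by 85 mm) begins 54 mm behind the grasp point. The pads swing forward as they close: fully open they stand 13 mm farther back than shut.
Start: joints at [1.179, 0.286, 1.577, -0, 1.279, -0.15], TCP at [0.162, 0.655, 0.231] pointing down, gripper open.
Joint ranges: [-2.77, 2.77], [-0.9, 2.22], [0.21, 2.48], [-1.53, 4.67], [0.24, 2.81], [-2.84, 2.84]. Speed limits (rad/s): [2.79, 2.79, 3.14, 3.14, 3.14, 3.14].

### API

Orientations are given as a unit quaternion [x, y, z, w].
In Python, from plant import ctrl gives the robot as it stands.
- The arm moves only by the tool carry_out, never from a script. Its argument "deltas" is one flat list of numbers, 6 for each row, row after row: the shift along the tool's x, y, z in m, then the turn, a rotation vector about the tool's x, y, z in rad. A call has 1 to 5 rows; each row is the pose to reach, as a shift and turn from the pose commanded when the call began, along the tool's axes at that moment; what a row does not reach only later rows make up. A row lasts 1/8 s, in which the tool goes at most 62.5 mm and 10.7 degrees, less where a joint would pass 70% of its speed; a pose out of reach is approached as far as the arm can. A call with a gripper value outside its range is refused whole. "grip" is the opening in per cent of the stroke, from 0 (shut) to 100 (fully open), set as the call begins (left out, the last holds). The fingers move at their own pace and stop on an object; "grip_force" is the grip in N (left out, the last holds). Time passes only in rows, so rows that repeat a pose let the fingers close. It gives the time, the measured TCP pose, the force, the opening and the grip force at its end, in the units of the state.
- ctrl.get_state(): the state, without advancing time (a new reading comes with each control period).
- ctrl.read_camera(name): name is "scene" or "top" or "wrist"; returns (picture, depth): 420x560x3 uint8, red, green, blue; 420x560 float32, m along the optical axis (not along the pixel's ray), 0 where there is no reading.
- ctrl.camera_model(name): a dict with "intrinsics" (3x3 intrinsics, pixels), "k1" (the pictures are not rectified: a ray, as slopes to the right and down, at radius r is drawn at 1 + k1 r^2 times it, then the intrinsics apply), "extrinsics" (4x4, takes a point from world to camera coordinates); the wrist camera has in their place "hand_eye" (4x4, takes a point from camera to tool coordinates, whose origin is the TCP and whose axes are the flange's). Camera axes: x right, y down, z forward; pixel columns grow to the right and rows downward; lengths in m; the calibration is good to about 2 mm. A picture is of the moment at which its call begins: read the wrist's pose just before it. camera_model takes no time and is no camera call.
- ctrl.sign_off(): hands the job in; it is judged then, once.
Trained networks look in the newest picture that a camera, given by its name, has taken for a name from the list of things; names that differ only in an ending like _2 or _b are one class to them, and where a whole thing is asked for, a point or a joint stands for the part that bears it (a point fixed in the world has none). Each returns a list of dicts, best first, with "score" (0 to 1); they miss things now and then, are a little off and sometimes report something else, mostly with a low value. They report only what shows in the picture. A call takes as long as a camera call. They do not tell look-alikes from the thing itself.
- ctrl.find_in(camera, query): "uv" ([column, row] in pixels, amid what is visible of it).
The state is a dict: "time": time; "qpos": joint angles; "dq": joint speeds; "joint_efforts": joint torques, N m; "eef_pos": TCP position; "tcp_rot": TCP orientation; "contact_force": force on the tool from outside, world axes, zero at the start; "wrist_torque": the same for the moment, N m; "opening": opening from 0.0 (shut) to 1.0 (fully open); "finger_force": force on a finger pad.
Only numpy, scipy, OpenCV 4.12 (cv2) and the standard library are available. Lean on these libraries where they do the work, as an engineer would, in place of code of your own. Each camera call takes 0.05 s, during which the arm holds its last target. There are 200 camera calls.

### The job

The decorator wants to match a glaze to the unfired bowl. Draw the tall sample tile up out of the slotted wooden rack and stand it upright near the middle of the easel's ledge, leaning back against the backrest, without letting it drop; and slide the bowl across the table, without lifting or tipping it, until it stands wholly on the round paper disc. Leave the two short tiles, the cups, the jar and the brush as they are.

Things in the scene. Friction and masses are not known exactly. Their poses are not given: they have to be found in the camera images.
- tile_tall_c (a point): Centre (half-way up) of the tall glazed tile, 98 wide (its x) by 8 thick (its y) by 150 tall (its z, up), about 0.26 kg (hidden mass varies by a quarter). It stands in one of the rack's three slots, its lowest 50 mm inside the slot, and stands 62 mm higher than the short tiles. It may lean by some 5 degrees in the slot. Both faces are alike.
- tile_short1_c (a point): Centre of a short tile, 98 wide by 8 thick by 88 tall, axes as for the tall tile; stays in its slot.
- tile_short2_c (a point): Centre of the other short tile, same size; stays in its slot.
- rack_mid (a point): Fixed wooden rack, 118 (its x) by 168 (its y) by 62 tall, open at the top. The point is on the floor of the middle slot, 12 mm above the table. Three slots run along its x, at y = -42, 0 and +42 mm, each 12 wide, 100 long (closed at the ends up to 42 mm above the table) and 50 deep, with solid wood between.
- easel_ledge (a point): Fixed wooden easel: middle of the floor of its channel, 12 mm above the table. x runs along the channel (180 long), y points from the front lip to the backrest, z is up. The channel floor is 31 wide, from y = -15.5 (the lip, 16 high above this floor, 10 thick) to y = +15.5 (foot of the backrest).
- easel_top (a point): Middle of the top front edge of the easel's flat backrest, 180 wide, 8 thick; axes as easel_ledge, from which it lies 37.5 mm along y and 82 mm up. The backrest leans back 15 degrees from vertical, towards +y. Behind it the base and two props reach 65 mm farther.
- bowl_c (a point): Centre (half-way up) of the straight-sided open bowl of unfired clay, 120 diameter at the foot, 124 at the rim, 58 tall, walls 6 thick, about 0.45 kg (hidden mass varies by a quarter), standing loose on the table. Friction on the table is ordinary and varies.
- disc_mid (a point): Centre of a paper disc of 180 diameter on the table, under 1 mm thick, nothing to bump into; z is up.
- cup_a_c (a point): Centre of a cup, 72 diameter, 75 tall; stays where it is.
- cup_b_c (a point): Centre of a cup, 68 diameter, 70 tall; stays where it is.
- cup_c_c (a point): Centre of a cup, 80 diameter, 85 tall; stays where it is.
- jar_c (a point): Centre of a closed glaze jar, 68 diameter, 85 tall; stays where it is.
- brush_grip (a point): Handle of a brush 180 long lying on the table; stays where it is.
Mind the look-alikes: they are no part of the job. Of the things that look like the part that bears easel_ledge, the larger one is meant. Leave any green look-alike of the part that bears bowl_c alone.

How it is judged:
By the outcome, as a careful person would: the job done as asked, in the order asked, and still so for the second after the job is handed in, with the robot touching nothing.
It also fails if it takes over 58 s, if anything falls off the work surface, if the arm or the gripper's body presses on something with over 40 N, if the wrist force passes 120 N, or if a joint passes its speed limit or range.

## Working session

There is one attempt and no reset: what is moved stays moved. The work goes in short steps, Python scripts to look and compute and a tool call to move; the robot and the scene stay as the last step left them, time stands still between calls to the robot, and variables do not carry over. Pictures are saved under pics/ and viewed, at most 10 in all, crops included, and the job is handed in when it is done.

Besides the shell and the picture viewer there is one more tool, called as name(argument=value, ...), one argument or row to a line, values as JSON. carry_out: Moves the arm, as the interface text tells. Its arguments: {"type":"object","properties":{"deltas":{"type":"array"},"grip":{"type":"number"},"grip_force":{"type":"number"}},"required":["deltas"]}

```bash
mkdir -p pics; ls
cat > h.py <<'E'
import numpy as np, cv2
from plant import ctrl
from scipy.spatial.transform import Rotation as R
def cam(n):
    s=ctrl.get_state(); im,d=ctrl.read_camera(n); m=ctrl.camera_model(n)
    if 'extrinsics' in m: T=np.linalg.inv(np.array(m['extrinsics']))
    else:
        E=np.eye(4);E[:3,:3]=R.from_quat(s['tcp_rot']).as_matrix();E[:3,3]=s['eef_pos'];T=E@np.array(m['hand_eye'])
    return im,d,np.array(m['intrinsics']),m['k1'],T
def cloud(d,K,k1,T):
    v,u=np.mgrid[:d.shape[0],:d.shape[1]]
    uv=np.stack([u,v],-1).reshape(-1,1,2).astype(np.float64)
    p=cv2.undistortPoints(uv,K,np.array([k1,0,0,0,0.]),None).reshape(*d.shape,2)
    P=np.dstack([p*d[...,None],d])
    W=P@T[:3,:3].T+T[:3,3]; W[d<=0]=np.nan
    return W
def save(n,im): cv2.imwrite('pics/'+n+'.png',im[...,::-1])
E
cat > a.py <<'E'
from h import *
for n in ['scene','top']:
    im,d,K,k1,T=cam(n); save(n+'0',im); W=cloud(d,K,k1,T); np.save(n+'.npy',W); np.save(n+'_im.npy',im)
    for q in ['tile_tall_c','tile_short1_c','rack_mid','easel_ledge','easel_top','bowl_c','disc_mid','cup_a_c','jar_c','brush_grip']:
        r=ctrl.find_in(n,q)
        print(n,q,[(np.round(x['uv']).astype(int).tolist(),round(x['score'],2),np.round(W[int(x['uv'][1]),int(x['uv'][0])],3).tolist()) for x in r[:4]])
print(ctrl.get_state())
a=cv2.imread('pics/scene0.png');b=cv2.imread('pics/top0.png')
E
python3 a.py
```

```text
pics
scene tile_tall_c [([384, 229], 0.67, [0.562, 0.255, 0.118])]
scene tile_short1_c [([415, 241], 0.66, [0.561, 0.339, 0.083])]
scene rack_mid [([396, 254], 0.7, [0.593, 0.294, 0.06])]
scene easel_ledge [([310, 223], 0.73, [0.533, 0.078, 0.065]), ([378, 181], 0.72, [0.336, 0.258, 0.03]), ([262, 288], 0.64, [0.723, -0.018, 0.058])]
scene easel_top [([312, 222], 0.96, [0.537, 0.082, 0.081])]
scene bowl_c [([154, 192], 0.82, [0.448, -0.382, 0.008]), ([139, 145], 0.79, [0.265, -0.491, 0.005])]
scene disc_mid [([214, 233], 0.89, [0.553, -0.18, -0.001])]
scene cup_a_c [([308, 311], 0.92, [0.767, 0.095, 0.063]), ([313, 223], 0.39, [0.546, 0.085, 0.09])]
scene jar_c [([360, 303], 0.56, [0.746, 0.205, 0.086])]
scene brush_grip [([148, 274], 0.84, [0.709, -0.315, 0.019]), ([416, 239], 0.51, [0.557, 0.338, 0.087])]
top tile_tall_c [([195, 195], 0.49, [0.554, 0.257, 0.099])]
top tile_short1_c [([168, 199], 0.52, [0.539, 0.345, 0.106])]
top rack_mid [([186, 198], 0.92, [0.542, 0.296, 0.061])]
top easel_ledge [([196, 263], 0.87, [0.317, 0.26, 0.027]), ([246, 213], 0.78, [0.496, 0.083, 0.086])]

[... 574 characters left out ...]
: array([ 1.17899166e+00,  2.86296471e-01,  1.57671357e+00,  1.27385723e-05,
        1.27858465e+00, -1.50003381e-01]), 'dq': array([-4.02581085e-04,  4.55971273e-04,  1.75978096e-04, -2.95525111e-05,
        3.26132228e-04, -1.44408522e-03]), 'joint_efforts': array([-1.06187876e-03, -4.05966604e+01, -2.92940944e+01, -2.13070107e-04,
        4.14319275e-04, -5.75323309e-07]), 'eef_pos': array([0.16159453, 0.6553558 , 0.23131986]), 'tcp_rot': array([ 1.20608148e-01,  9.92700194e-01,  6.48277666e-07, -6.15010180e-06]), 'contact_force': array([ 0.43300344, -0.68390031, -0.95200744]), 'wrist_torque': array([0.06181149, 0.04512077, 0.02548167]), 'finger_force': 0.0, 'opening': 0.9986558361111066}
```

View pics/scene0.png

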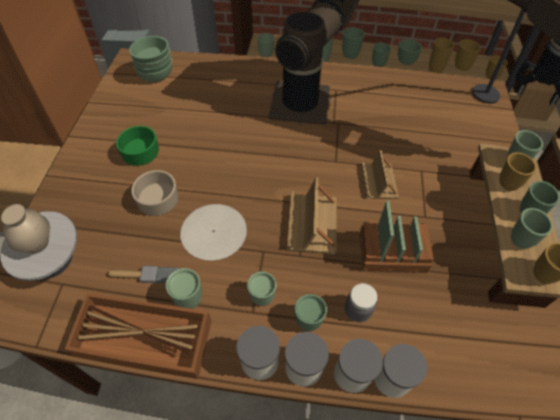

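View pics/top0.png

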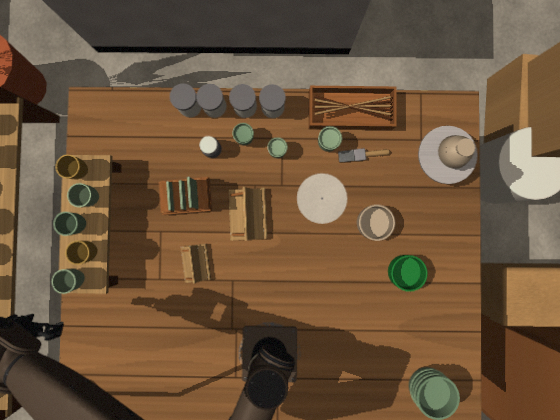

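The tall tile is at scene (388,225) in the rack slot nearest the easel; the short ones are at (402,238) and (417,238). The larger easel is at (315,220), with its lip on the left (-y) and backrest on +y; the small look-alike is at (380,178). The grey bowl is at (155,193), the green look-alike at (139,145), and the disc at (214,232).

```bash
cat > b.py <<'E'
from h import *
A={n:np.load(n+'.npy').reshape(-1,3) for n in ['scene','top']}
def sel(P,x,y,z): return P[(P[:,0]>x[0])&(P[:,0]<x[1])&(P[:,1]>y[0])&(P[:,1]<y[1])&(P[:,2]>z[0])&(P[:,2]<z[1])]
def desc(l,P):
    if len(P)<5: print(l,len(P));return
    r=cv2.minAreaRect(P[:,:2].astype(np.float32)); print(l,len(P),'med',np.round(np.median(P,0),4),'lo',np.round(np.percentile(P,2,0),3),'hi',np.round(np.percentile(P,98,0),3),'rect',np.round(r[0],3),np.round(r[1],3),round(r[2],1))
for n,P in A.items():
    desc(n+' tall top',sel(P,(.45,.68),(.2,.4),(.125,.2)))
    desc(n+' tall',sel(P,(.45,.68),(.2,.28),(.115,.2)))
    desc(n+' short',sel(P,(.45,.68),(.275,.4),(.085,.112)))
    desc(n+' rackt',sel(P,(.45,.68),(.18,.42),(.052,.068)))
    desc(n+' easel all',sel(P,(.38,.68),(-.03,.19),(.008,.12)))
    desc(n+' easel top',sel(P,(.38,.68),(-.03,.19),(.085,.12)))
    desc(n+' easel lip',sel(P,(.38,.68),(-.06,.06),(.02,.036)))
    desc(n+' floor',sel(P,(.38,.68),(-.03,.06),(.008,.016)))
    Q=sel(P,(.38,.58),(-.46,-.29),(.045,.075)); desc(n+' bowl rim',Q); print(cv2.minEnclosingCircle(Q[:,:2].astype(np.float32)))
    im=np.load(n+'_im.npy').reshape(-1,3).astype(int)
    m=(im.min(1)>110)&(np.abs(P[:,2])<.015)&(abs(P[:,0]-.55)<.13)&(abs(P[:,1]+.178)<.13)
    Q=P[m]; print(n,'disc',len(Q),Q.mean(0).round(4),cv2.minEnclosingCircle(Q[:,:2].astype(np.float32)))
E
python3 b.py
python3 - <<'E'
import cv2,numpy as np
a=cv2.imread('pics/scene0.png')[150:300,270:450]; b=cv2.imread('pics/top0.png')[165:250,150:280]
a=cv2.resize(a,(480,400),interpolation=3);b=cv2.resize(b,(320,210),interpolation=3)
c=np.zeros((400,800,3),np.uint8);c[:,:480]=a;c[:210,480:]=b;cv2.imwrite('pics/crop.png',c)
E
```

```text
scene tall top 301 med [0.5633 0.2574 0.1548] lo [0.511 0.251 0.127] hi [0.605 0.267 0.164] rect [0.557 0.259] [0.101 0.009] 5.7
scene tall 346 med [0.5623 0.2571 0.1508] lo [0.51  0.25  0.116] hi [0.605 0.267 0.164] rect [0.557 0.259] [0.101 0.009] 5.7
scene short 357 med [0.5539 0.3351 0.0979] lo [0.504 0.294 0.086] hi [0.6   0.349 0.102] rect [0.551 0.322] [0.099 0.05 ] 6.5
scene rackt 1601 med [0.5658 0.2969 0.0612] lo [0.501 0.219 0.054] hi [0.609 0.381 0.066] rect [0.553 0.301] [0.109 0.166] 5.4
scene easel all 2884 med [0.5005 0.0823 0.0137] lo [0.406 0.021 0.009] hi [0.581 0.147 0.094] rect [0.491 0.083] [0.184 0.131] 3.1
scene easel top 250 med [0.4974 0.0855 0.0919] lo [0.406 0.077 0.085] hi [0.579 0.095 0.096] rect [0.491 0.087] [0.181 0.015] 3.3
scene easel lip 215 med [0.5005 0.0252 0.0282] lo [0.409 0.017 0.022] hi [0.583 0.034 0.032] rect [0.495 0.041] [0.182 0.043] 2.8
scene floor 633 med [0.4963 0.0439 0.0119] lo [0.407 0.018 0.009] hi [0.582 0.059 0.015] rect [0.493 0.04 ] [0.183 0.044] 3.1
scene bowl rim 438 med [ 0.4707 -0.3622  0.0554] lo [ 0.409 -0.42   0.046] h
[... 859 characters left out ...]
7] 89.8
top easel top 171 med [0.4924 0.0877 0.0924] lo [0.406 0.078 0.086] hi [0.577 0.097 0.098] rect [0.491 0.089] [0.178 0.015] 3.7
top easel lip 152 med [0.4949 0.0275 0.0273] lo [0.411 0.02  0.02 ] hi [0.58  0.043 0.034] rect [0.495 0.039] [0.176 0.036] 0.9
top floor 356 med [0.4809 0.0447 0.0121] lo [0.404 0.009 0.008] hi [0.58  0.059 0.016] rect [0.526 0.019] [0.082 0.267] 89.8
top bowl rim 247 med [ 0.4674 -0.371   0.0564] lo [ 0.407 -0.422  0.046] hi [ 0.527 -0.302  0.063] rect [ 0.467 -0.363] [0.12  0.124] 0.1
((0.46666502952575684, -0.36292755603790283), 0.062402933835983276)
top disc 1970 [ 0.5518 -0.1791  0.0007] ((0.5519145131111145, -0.17932192981243134), 0.09044910222291946)
```

View pics/crop.png

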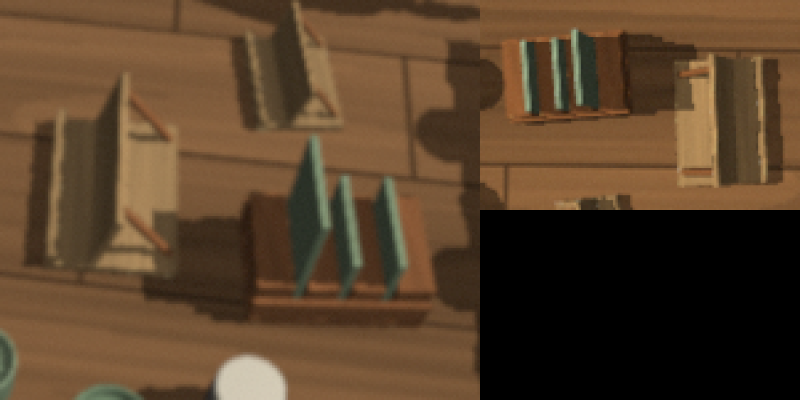

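The tall tile (388,225 scene) is confirmed as the tallest: its top is at z≈0.163, against 0.100 for the short ones. Upright in the slot at (0.556,0.260), yaw 5.6°. The larger easel has yaw 3.2°. Next, a helper to compute deltas.

```bash
cat > mv.py <<'E'
from h import *
import sys
def Rt(yaw,tilt):  # yaw: angle of tool y (deg); tilt: lean of tool's back toward tool y (deg)
    t=np.radians(yaw);y=np.array([np.cos(t),np.sin(t),0]);z=np.array([0,0,-1.]);x=np.cross(y,z)
    return R.from_rotvec(-np.radians(tilt)*np.array([np.cos(t-np.pi/2),np.sin(t-np.pi/2),0]))*R.from_matrix(np.stack([x,y,z],1))
def go(p,yaw,tilt):
    s=ctrl.get_state();C=R.from_quat(s['tcp_rot']);T=Rt(yaw,tilt)
    print('delta',np.round(C.inv().apply(np.array(p)-s['eef_pos']),4).tolist(),np.round((C.inv()*T).as_rotvec(),4).tolist(),'backdir',-T.as_matrix()[:,2].round(3))
if __name__=='__main__':
    a=list(map(float,sys.argv[1:])); go(a[:3],a[3],a[4])
E
python3 mv.py 0.5565 0.260 0.25 95.6 0; python3 mv.py 0.5 0.1 0.2 93.2 15
python3 - <<'E'
from b import *
for n,P in A.items():
    Q=sel(P,(.5,.61),(.24,.28),(.085,.155)); c=Q.mean(0);v=np.linalg.svd(Q-c)[2][2];print(n,c,v*np.sign(v[1]))
    Q=sel(P,(.42,.57),(.055,.085),(.025,.088)); c=Q.mean(0);v=np.linalg.svd(Q-c)[2][2];print(n,'back',len(Q),c,v*np.sign(v[1]))
E
```

```text
delta [-0.4781, -0.2893, -0.0187] [0.0, -0.0, -0.3395] backdir [-0. -0.  1.]
delta [-0.4615, -0.4582, 0.0313] [0.2599, -0.039, -0.2959] backdir [-0.014  0.258  0.966]
scene tall top 301 med [0.5633 0.2574 0.1548] lo [0.511 0.251 0.127] hi [0.605 0.267 0.164] rect [0.557 0.259] [0.101 0.009] 5.7
scene tall 346 med [0.5623 0.2571 0.1508] lo [0.51  0.25  0.116] hi [0.605 0.267 0.164] rect [0.557 0.259] [0.101 0.009] 5.7
scene short 357 med [0.5539 0.3351 0.0979] lo [0.504 0.294 0.086] hi [0.6   0.349 0.102] rect [0.551 0.322] [0.099 0.05 ] 6.5
scene rackt 1601 med [0.5658 0.2969 0.0612] lo [0.501 0.219 0.054] hi [0.609 0.381 0.066] rect [0.553 0.301] [0.109 0.166] 5.4
scene easel all 2884 med [0.5005 0.0823 0.0137] lo [0.406 0.021 0.009] hi [0.581 0.147 0.094] rect [0.491 0.083] [0.184 0.131] 3.1
scene easel top 250 med [0.4974 0.0855 0.0919] lo [0.406 0.077 0.085] hi [0.579 0.095 0.096] rect [0.491 0.087] [0.181 0.015] 3.3
scene easel lip 215 med [0.5005 0.0252 0.0282] lo [0.409 0.017 0.022] hi [0.583 0.034 0.032] rect [0.495 0.041] [0.182 0.043] 2.8
scene floor 633 med [0.4963 0.0439 
[... 1356 characters left out ...]
 [0.58  0.059 0.016] rect [0.526 0.019] [0.082 0.267] 89.8
top bowl rim 247 med [ 0.4674 -0.371   0.0564] lo [ 0.407 -0.422  0.046] hi [ 0.527 -0.302  0.063] rect [ 0.467 -0.363] [0.12  0.124] 0.1
((0.46666502952575684, -0.36292755603790283), 0.062402933835983276)
top disc 1970 [ 0.5518 -0.1791  0.0007] ((0.5519145131111145, -0.17932192981243134), 0.09044910222291946)
scene [0.56486014 0.25626526 0.12120792] [-0.12512688  0.99212738 -0.00514945]
scene back 352 [0.49734433 0.07325572 0.05708335] [-0.05326858  0.96417267 -0.25987211]
top [0.55589691 0.25734101 0.12058793] [-0.09454882  0.99551486  0.00326935]
top back 275 [0.49356652 0.07502658 0.05666125] [-0.0562763   0.96380289 -0.26060883]
```

carry_out(
  deltas=[-0.478, -0.289, -0.019, 0, 0, -0.34, -0.478, -0.289, -0.019, 0, 0, -0.34, -0.478, -0.289, -0.019, 0, 0, -0.34, -0.478, -0.289, -0.019, 0, 0, -0.34, -0.478, -0.289, -0.019, 0, 0, -0.34],
  grip=50,
  grip_force=40,
)

```text
time: 1.72
eef_pos: [0.3832, 0.4334, 0.2423]
tcp_rot: [-0.049, 0.999, 0.0, 0.0]
contact_force: [0.2, 0.9, -0.0]
opening: 0.501
finger_force: 0.0
```

```bash
python3 mv.py 0.5565 0.260 0.25 95.6 0
```

```text
delta [-0.1554, -0.1896, -0.0076] [0.0005, 0.0008, 0.0007] backdir [-0. -0.  1.]
```

carry_out(
  deltas=[-0.155, -0.19, -0.008, 0, 0, 0, -0.155, -0.19, -0.008, 0, 0, 0, -0.155, -0.19, -0.008, 0, 0, 0, -0.155, -0.19, -0.008, 0, 0, 0, -0.155, -0.19, -0.008, 0, 0, 0],
)

```text
time: 2.35
eef_pos: [0.5575, 0.2579, 0.2501]
tcp_rot: [-0.046, 0.999, -0.0, 0.0]
contact_force: [-0.8, 0.6, 0.2]
opening: 0.502
finger_force: 0.0
```

```bash
cat > w.py <<'E'
from h import *
import sys
im,d,K,k1,T=cam('wrist'); save(sys.argv[1],im); W=cloud(d,K,k1,T); np.save('wrist.npy',W)
E
python3 w.py wr1; python3 mv.py 0.5565 0.260 0.123 95.6 0
python3 - <<'E'
import numpy as np,cv2
P=np.load('wrist.npy').reshape(-1,3)
for lo,hi in((.145,.18),(.085,.12)):
    Q=P[(P[:,2]>lo)&(P[:,2]<hi)&(abs(P[:,0]-.555)<.08)&(P[:,1]>.2)&(P[:,1]<.4)]
    print(len(Q),Q.mean(0) if len(Q) else 0,cv2.minAreaRect(Q[:,:2].astype(np.float32)) if len(Q) else 0, np.percentile(Q[:,2],[5,50,95]))
E
```

```text
delta [-0.0007, 0.0004, 0.1269] [0.0003, -0.0003, -0.003] backdir [-0. -0.  1.]
1686 [0.55332938 0.26054902 0.16023177] ((0.5558292865753174, 0.2607484757900238), (0.09751354902982712, 0.007852224633097649), 5.511834144592285) [0.15908298 0.16036966 0.16150587]
2804 [0.54754159 0.3231757  0.09684813] ((0.5520254969596863, 0.30279773473739624), (0.09826690703630447, 0.0918087437748909), 5.5933661460876465) [0.08780636 0.09817796 0.0996088 ]
```

View pics/wr1.png

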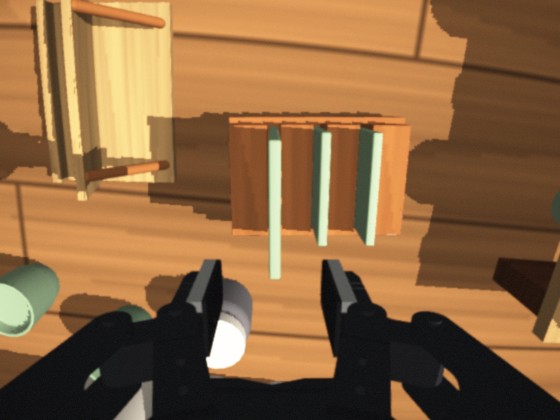

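The tall tile spans (275,125)-(275,278), centred between the fingers at 215 and 330, and measures (0.5558,0.2607). I'll descend and close.

carry_out(
  deltas=[0, 0.001, 0.06, 0, 0, 0, 0, 0.001, 0.11, 0, 0, 0, 0, 0.001, 0.127, 0, 0, 0, 0, 0.001, 0.127, 0, 0, 0, 0, 0.001, 0.127, 0, 0, 0],
)

```text
time: 3.02
eef_pos: [0.5563, 0.263, 0.1258]
tcp_rot: [-0.049, 0.999, 0.001, 0.002]
contact_force: [0.6, -0.9, -0.1]
opening: 0.498
finger_force: 0.0
```

carry_out(
  deltas=[0, 0, 0, 0, 0, 0, 0, 0, 0, 0, 0, 0, 0, 0, 0, 0, 0, 0, 0, 0, 0, 0, 0, 0, 0, 0, 0, 0, 0, 0],
  grip=0,
  grip_force=40,
)

```text
time: 3.65
eef_pos: [0.5559, 0.2618, 0.1247]
tcp_rot: [-0.049, 0.999, -0.0, 0.001]
contact_force: [-0.3, -1.5, 6.6]
opening: 0.088
finger_force: 40.9
```

carry_out(
  deltas=[0, 0, -0.015, 0, 0, 0, 0, 0, -0.035, 0, 0, 0, 0, 0, -0.055, 0, 0, 0, 0, 0, -0.075, 0, 0, 0, 0, 0, -0.09, 0, 0, 0],
)

```text
time: 4.28
eef_pos: [0.5552, 0.2622, 0.2151]
tcp_rot: [-0.049, 0.999, 0.0, 0.001]
contact_force: [-0.4, 0.5, -2.3]
opening: 0.087
finger_force: 39.8
```

```bash
python3 w.py wr2
python3 - <<'E'
import numpy as np,cv2
from plant import ctrl
s=ctrl.get_state();print(s['eef_pos'],s['contact_force'],s['wrist_torque'])
P=np.load('wrist.npy').reshape(-1,3)
Q=P[(P[:,2]>.13)&(P[:,2]<.28)&(abs(P[:,0]-.555)<.08)&(P[:,1]>.24)&(P[:,1]<.28)]
print(len(Q),cv2.minAreaRect(Q[:,:2].astype(np.float32)),np.percentile(Q[:,2],[1,5,50,95,99]))
E
python3 mv.py 0.5 0.15 0.26 93.2 15
```

```text
[0.55613971 0.2624672  0.21729573] [ 0.29584523 -0.18003167 -1.60575763] [0.03030533 0.02341355 0.02894422]
12667 ((0.5435375571250916, 0.2617652714252472), (0.03668803349137306, 0.07001879066228867), 71.41426849365234) [0.17376108 0.22228442 0.25094827 0.27107739 0.27933499]
delta [0.0667, -0.1064, -0.0432] [0.2629, 0.0107, 0.0415] backdir [-0.014  0.258  0.966]
```

View pics/wr2.png

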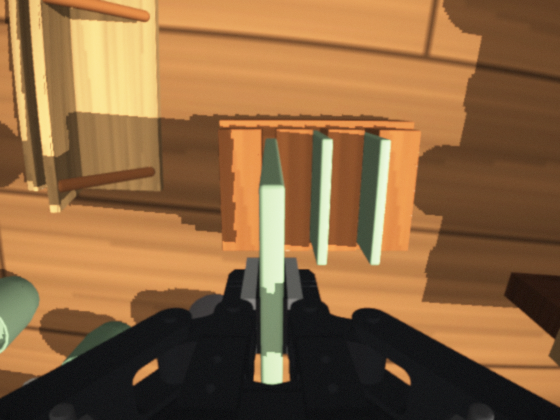

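The tile has been lifted clear of the rack, gripped between the pads at (272,280), and the short tiles are undisturbed. I'll move over the easel at a higher level.

carry_out(
  deltas=[0, 0, -0.045, 0, 0, 0, 0.03, -0.05, -0.05, 0.1, 0.004, 0.02, 0.067, -0.106, -0.053, 0.263, 0.011, 0.042, 0.067, -0.106, -0.053, 0.263, 0.011, 0.042, 0.067, -0.106, -0.053, 0.263, 0.011, 0.042],
)

```text
time: 4.95
eef_pos: [0.4986, 0.1502, 0.266]
tcp_rot: [-0.028, 0.991, -0.13, 0.001]
contact_force: [0.1, 0.6, -2.0]
opening: 0.086
finger_force: 40.4
```

```bash
python3 mv.py 0.493 0.079 0.245 93.2 15
```

```text
delta [0.0094, -0.0629, 0.0387] [0.0004, -0.0046, 0.0003] backdir [-0.014  0.258  0.966]
```

carry_out(
  deltas=[0.004, -0.03, 0.018, 0, 0, 0, 0.009, -0.063, 0.039, 0, -0.004, 0, 0.009, -0.063, 0.039, 0, -0.004, 0, 0.009, -0.063, 0.039, 0, -0.004, 0, 0.009, -0.063, 0.039, 0, -0.004, 0],
)

```text
time: 5.58
eef_pos: [0.494, 0.0795, 0.2453]
tcp_rot: [-0.028, 0.991, -0.131, 0.004]
contact_force: [-0.3, -0.4, -3.2]
opening: 0.09
finger_force: 40.7
```

```bash
cat > t.py <<'E'
from h import *
P=np.vstack([cloud(*cam(n)[1:]).reshape(-1,3) for n in ['scene','top']])
s=ctrl.get_state();u=-R.from_quat(s['tcp_rot']).as_matrix()[:,2];Rm=R.from_quat(s['tcp_rot']).as_matrix()
L=(P-s['eef_pos'])@Rm  # tool coords
Q=L[(abs(L[:,1])<.02)&(abs(L[:,0])<.07)&(L[:,2]>.02)&(L[:,2]<.14)]
print('tcp',s['eef_pos'],'tool-frame tile pts',len(Q),np.percentile(Q,[1,5,50,95,99],axis=0).round(4).tolist())
Q=P[(abs(P[:,0]-.494)<.08)&(P[:,1]>.055)&(P[:,1]<.085)&(P[:,2]>.025)&(P[:,2]<.088)];print(len(Q))
E
python3 t.py; python3 mv.py 0.4925 0.0845 0.135 93.2 15
```

```text
tcp [0.49373705 0.07938547 0.24512044] tool-frame tile pts 648 [[-0.0492, -0.0055, 0.0209], [-0.0479, -0.0052, 0.0253], [-0.0088, -0.0041, 0.0651], [0.0443, -0.0003, 0.1059], [0.0481, 0.0021, 0.1109]]
404
delta [0.0009, 0.0336, 0.105] [-0.001, -0.0003, 0.0018] backdir [-0.014  0.258  0.966]
```

carry_out(
  deltas=[0, 0.008, 0.025, 0, 0, 0, 0.001, 0.018, 0.055, 0, 0, 0, 0.001, 0.027, 0.085, 0, 0, 0, 0.001, 0.033, 0.104, 0, 0, 0, 0.001, 0.033, 0.104, 0, 0, 0],
)

```text
time: 6.3
eef_pos: [0.4906, 0.0837, 0.134]
tcp_rot: [-0.029, 0.991, -0.131, 0.001]
contact_force: [-0.6, -0.6, -2.4]
opening: 0.084
finger_force: 40.6
```

```bash
python3 t.py;  python3 mv.py 0.4924 0.086 0.1235 93.2 15
```

```text
tcp [0.49257428 0.08364575 0.13659964] tool-frame tile pts 1482 [[-0.0685, -0.0188, 0.0223], [-0.0643, -0.0159, 0.033], [-0.0173, -0.0033, 0.1037], [0.0601, 0.0132, 0.1344], [0.0676, 0.0167, 0.136]]
527
delta [0.0, 0.0057, 0.012] [-0.0014, 0.0001, 0.0012] backdir [-0.014  0.258  0.966]
```

Lowering in small steps and watching the force.

carry_out(
  deltas=[0, 0.002, 0.004, 0, 0, 0, 0, 0.003, 0.008, 0, 0, 0, 0, 0.004, 0.011, 0, 0, 0, 0, 0.004, 0.011, 0, 0, 0],
)

```text
time: 6.9
eef_pos: [0.4915, 0.0842, 0.1237]
tcp_rot: [-0.028, 0.991, -0.131, 0.003]
contact_force: [-0.7, 0.3, -3.4]
opening: 0.087
finger_force: 40.6
```

carry_out(
  deltas=[0, 0, 0.001, 0, 0, 0, 0, 0, 0.002, 0, 0, 0, 0, 0, 0.002, 0, 0, 0],
)

```text
time: 7.28
eef_pos: [0.4919, 0.0838, 0.1221]
tcp_rot: [-0.028, 0.991, -0.131, 0.003]
contact_force: [-0.2, 0.7, -3.1]
opening: 0.091
finger_force: 40.6
```

carry_out(
  deltas=[0, 0, 0.001, 0, 0, 0, 0, 0, 0.0015, 0, 0, 0, 0, 0, 0.0015, 0, 0, 0],
)

```text
time: 7.65
eef_pos: [0.4922, 0.0837, 0.1218]
tcp_rot: [-0.028, 0.991, -0.131, 0.003]
contact_force: [-3.9, 2.0, 5.7]
opening: 0.09
finger_force: 42.0
```

carry_out(
  deltas=[0, 0, 0.001, 0, 0, 0, 0, 0, 0.0015, 0, 0, 0, 0, 0, 0.0015, 0, 0, 0],
)

```text
time: 8.02
eef_pos: [0.4924, 0.0836, 0.1218]
tcp_rot: [-0.028, 0.991, -0.131, 0.003]
contact_force: [-6.2, 4.7, 11.9]
opening: 0.088
finger_force: 43.1
```

carry_out(
  deltas=[0, 0, -0.001, 0, 0, 0, 0, 0.0015, -0.001, 0, 0, 0, 0, 0.003, -0.001, 0, 0, 0, 0, 0.003, -0.001, 0, 0, 0],
)

```text
time: 8.52
eef_pos: [0.4922, 0.085, 0.1215]
tcp_rot: [-0.028, 0.991, -0.133, 0.003]
contact_force: [-4.4, -1.2, 9.1]
opening: 0.091
finger_force: 42.2
```

carry_out(
  deltas=[0, 0.001, 0, 0, 0, 0, 0, 0.001, 0, 0, 0, 0, 0, 0.001, 0, 0, 0, 0],
)

```text
time: 8.9
eef_pos: [0.4923, 0.0855, 0.1214]
tcp_rot: [-0.028, 0.991, -0.134, 0.003]
contact_force: [-3.8, -2.7, 9.0]
opening: 0.086
finger_force: 42.2
```

carry_out(
  deltas=[0, 0, -0.001, 0, 0, 0, 0, 0.001, -0.001, 0, 0, 0, 0, 0.002, -0.001, 0, 0, 0, 0, 0.002, -0.001, 0, 0, 0],
)

```text
time: 9.4
eef_pos: [0.4924, 0.0873, 0.1212]
tcp_rot: [-0.029, 0.991, -0.134, 0.003]
contact_force: [-1.6, -6.0, 6.1]
opening: 0.089
finger_force: 42.6
```

carry_out(
  deltas=[0, 0.001, 0, 0, 0, 0, 0, 0.002, 0, 0, 0, 0, 0, 0.002, 0, 0, 0, 0],
)

```text
time: 9.78
eef_pos: [0.4924, 0.0879, 0.1211]
tcp_rot: [-0.029, 0.99, -0.136, 0.003]
contact_force: [-2.3, -9.9, 7.9]
opening: 0.089
finger_force: 42.3
```

```bash
cat > t2.py <<'E'
from h import *
s=ctrl.get_state();print(s['eef_pos'],s['contact_force'],s['time'])
p0=np.array([.4955,.0741,.0569]);n=np.array([-.0546,.964,-.26]);n/=np.linalg.norm(n);u=np.array([-.0145,.2596,.9656]);x=np.cross(n,u)
for c in ['scene','top']:
    im,d,K,k1,T=cam(c); P=cloud(d,K,k1,T).reshape(-1,3); L=(P-p0)@np.stack([x,n,u],1)
    save('pl_'+c,im[130:300,180:460] )
    Q=L[(abs(L[:,1])<.035)&(abs(L[:,0])<.045)&(L[:,2]>-.03)&(L[:,2]<.12)]
    for lo in np.arange(-.03,.12,.015):
        q=Q[(Q[:,2]>lo)&(Q[:,2]<lo+.015)]
        if len(q)>3: print(c,round(lo,3),len(q),np.percentile(q[:,1],[5,50,95]).round(4))
    Q=L[(abs(L[:,1]+.004)<.01)&(L[:,2]>.045)&(L[:,2]<.06)]; print('x ext',np.percentile(Q[:,0],[1,99]))
E
python3 t2.py
```

```text
[0.49242057 0.08794283 0.12111654] [-2.26642136 -9.91118054  7.94199994] 9.775
scene -0.03 54 [-0.0112 -0.0104 -0.0062]
scene -0.015 52 [-0.0108 -0.0101 -0.0041]
scene 0.0 55 [-0.0104 -0.0096 -0.0077]
scene 0.015 58 [-0.0098 -0.0092 -0.0028]
scene 0.03 58 [-0.01   -0.0091  0.0041]
scene 0.045 37 [-0.0098 -0.0085 -0.0064]
scene 0.06 41 [-0.0146 -0.0082 -0.0053]
scene 0.075 65 [-0.0208 -0.0083  0.0114]
scene 0.09 111 [-0.0202 -0.0055  0.0059]
scene 0.105 120 [-0.0315  0.0025  0.0308]
x ext [-0.4745193   0.42885259]
top -0.03 38 [-0.0095 -0.0081 -0.0064]
top -0.015 29 [-0.0092 -0.0079 -0.006 ]
top 0.0 26 [-0.0089 -0.0079 -0.0064]
top 0.015 31 [-0.0088 -0.0073 -0.0056]
top 0.03 30 [-0.009  -0.0065 -0.005 ]
top 0.045 28 [-0.0081 -0.0067 -0.0049]
top 0.06 34 [-0.0077 -0.0065 -0.005 ]
top 0.075 36 [-0.0077 -0.0059 -0.0048]
top 0.09 51 [-0.0064 -0.0039  0.0008]
top 0.105 14 [-0.0265 -0.0049 -0.0013]
x ext [-0.46023479  0.42983485]
```

The front face sits about 8 mm ahead of the backrest plane, so the tile is flush. I'll ease the pressure slightly, then open.

carry_out(
  deltas=[0, -0.001, 0, 0, 0, 0, 0, -0.001, 0, 0, 0, 0],
)

```text
time: 10.12
eef_pos: [0.4925, 0.0878, 0.1212]
tcp_rot: [-0.029, 0.99, -0.135, 0.003]
contact_force: [-2.2, -7.3, 7.3]
opening: 0.09
finger_force: 42.7
```

carry_out(
  deltas=[0, 0, 0, 0, 0, 0, 0, 0, 0, 0, 0, 0, 0, 0, 0, 0, 0, 0, 0, 0, 0, 0, 0, 0],
  grip=35,
)

```text
time: 10.62
eef_pos: [0.4914, 0.0905, 0.119]
tcp_rot: [-0.028, 0.991, -0.131, 0.003]
contact_force: [0.2, -0.4, 0.4]
opening: 0.349
finger_force: 0.0
```

carry_out(
  deltas=[0, 0, -0.02, 0, 0, 0, 0, 0, -0.04, 0, 0, 0, 0, 0, -0.07, 0, 0, 0, 0, 0, -0.1, 0, 0, 0, 0, 0, -0.12, 0, 0, 0],
)

```text
time: 11.25
eef_pos: [0.4903, 0.122, 0.2368]
tcp_rot: [-0.028, 0.991, -0.131, 0.004]
contact_force: [0.6, -0.6, -0.1]
opening: 0.352
finger_force: 0.0
```

```bash
python3 t2.py
python3 - <<'E'
import cv2,numpy as np
a=cv2.imread('pics/pl_scene.png');b=cv2.imread('pics/pl_top.png')
cv2.imwrite('pics/pl.png',np.vstack([cv2.resize(a,(490,298)),cv2.resize(b,(490,298))]))
E
python3 mv.py 0.45 -0.15 0.25 65 0; python3 mv.py 0.484 -0.325 0.15 65 0
```

```text
[0.49031607 0.12201837 0.23677537] [ 0.59010228 -0.55028163 -0.07828208] 11.25
scene -0.03 50 [-0.0107 -0.0097 -0.0046]
scene -0.015 58 [-0.0104 -0.0096 -0.0044]
scene 0.0 48 [-0.0105 -0.0095 -0.0083]
scene 0.015 61 [-0.01   -0.0093 -0.0035]
scene 0.03 63 [-0.0096 -0.009   0.0038]
scene 0.045 58 [-0.0094 -0.0087 -0.0077]
scene 0.06 63 [-0.0092 -0.0085 -0.0074]
scene 0.075 62 [-0.0091 -0.0083 -0.005 ]
scene 0.09 138 [-0.0085 -0.0062 -0.0006]
scene 0.105 7 [-0.0068 -0.0043 -0.0017]
x ext [-0.47588582  0.42892359]
top -0.03 35 [-0.0093 -0.0078 -0.0066]
top -0.015 43 [-0.0095 -0.0074 -0.0056]
top 0.0 38 [-0.009  -0.0074 -0.0051]
top 0.015 41 [-0.0084 -0.0069 -0.006 ]
top 0.03 39 [-0.0085 -0.0066 -0.0053]
top 0.045 46 [-0.0084 -0.0069 -0.0054]
top 0.06 46 [-0.0082 -0.0064 -0.0045]
top 0.075 43 [-0.0084 -0.0061 -0.0046]
top 0.09 88 [-0.0071 -0.0044  0.0013]
top 0.105 16 [-0.0077 -0.0046 -0.0018]
x ext [-0.45975351  0.42757178]
delta [0.0568, -0.2634, 0.058] [-0.256, 0.0687, 0.4902] backdir [-0. -0.  1.]
delta [0.0333, -0.408, 0.2005] [-0.256, 0.0687, 0.4902] backdir [-0. -0.  1.]
```

View pics/pl.png

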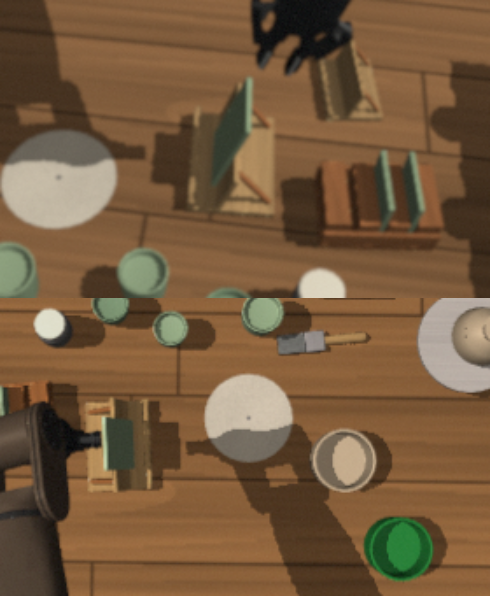

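The tall tile leans on the larger easel, mid-ledge (scene crop 230,150; top crop 118,443). The short tiles are still in the rack. Now the bowl.

carry_out(
  deltas=[0, -0.04, -0.01, 0, 0, 0, 0.057, -0.263, 0.058, -0.256, 0.069, 0.49, 0.057, -0.263, 0.058, -0.256, 0.069, 0.49, 0.057, -0.263, 0.058, -0.256, 0.069, 0.49, 0.057, -0.263, 0.058, -0.256, 0.069, 0.49],
  grip=0,
)

```text
time: 11.98
eef_pos: [0.4467, -0.1532, 0.2465]
tcp_rot: [0.219, 0.976, -0.001, -0.003]
contact_force: [1.0, 0.7, -0.6]
opening: -0.001
finger_force: 0.0
```

```bash
python3 mv.py 0.475 -0.345 0.15 65 0
```

```text
delta [-0.108, -0.1611, 0.0964] [-0.0029, -0.0057, -0.0047] backdir [-0. -0.  1.]
```

carry_out(
  deltas=[-0.108, -0.161, 0.096, 0, 0, 0, -0.108, -0.161, 0.096, 0, 0, 0, -0.108, -0.161, 0.096, 0, 0, 0, -0.108, -0.161, 0.096, 0, 0, 0, -0.108, -0.161, 0.096, 0, 0, 0],
)

```text
time: 12.6
eef_pos: [0.4758, -0.3427, 0.1485]
tcp_rot: [0.218, 0.976, 0.0, -0.005]
contact_force: [-0.6, 0.4, 0.1]
opening: 0.001
finger_force: 0.0
```

```bash
cat > bw.py <<'E'
from h import *
for c in ['top','scene']:
    im,d,K,k1,T=cam(c); P=cloud(d,K,k1,T).reshape(-1,3); I=im.reshape(-1,3).astype(int)
    z=P[:,2]; near=(abs(P[:,0]-.51)<.17)&(P[:,1]>-.45)&(P[:,1]<-.07)&(I[:,1]<I[:,0]+10)&(I.max(1)>90)&(I[:,0]-I[:,2]<80)
    Q=P[near&(z>.048)&(z<.064)]
    if len(Q)>10:
        A=np.c_[2*Q[:,:2],np.ones(len(Q))];s=np.linalg.lstsq(A,(Q[:,:2]**2).sum(1),rcond=None)[0]
        print(c,len(Q),s[:2].round(4),'r',np.sqrt(s[2]+s[:2]@s[:2]).round(4),'enc',cv2.minEnclosingCircle(Q[:,:2].astype(np.float32)),'zmed',np.median(Q[:,2]),'z99',np.percentile(Q[:,2],99))
    save('bw_'+c,im)
E
python3 bw.py; python3 mv.py 0.475 -0.345 0.021 65 0
```

```text
top 55 [ 0.4689 -0.3596] r 0.0559 enc ((0.4883962869644165, -0.3351013660430908), 0.049866851419210434) zmed 0.057474770780802764 z99 0.06303014886633233
scene 371 [ 0.4675 -0.362 ] r 0.0582 enc ((0.4667969346046448, -0.3621417284011841), 0.062330059707164764) zmed 0.05617115738212375 z99 0.06159576123425155
delta [-0.0008, -0.0037, 0.1298] [-0.0024, -0.0067, -0.0012] backdir [-0. -0.  1.]
```

Bowl confirmed at (0.467,-0.362). Inserting the closed fingers.

carry_out(
  deltas=[0, -0.004, 0.05, 0, -0.006, 0, 0, -0.004, 0.09, 0, -0.006, 0, 0, -0.004, 0.12, 0, -0.006, 0, 0, -0.004, 0.129, 0, -0.006, 0, 0, -0.004, 0.129, 0, -0.006, 0],
)

```text
time: 13.32
eef_pos: [0.4752, -0.3453, 0.0234]
tcp_rot: [0.216, 0.976, -0.002, 0.0]
contact_force: [0.8, -0.8, -0.0]
opening: 0.002
finger_force: 0.0
```

```bash
python3 mv.py 0.5675 -0.145 0.021 65 0
```

```text
delta [0.0009, 0.2205, 0.0016] [-0.0036, 0.0016, 0.0001] backdir [-0. -0.  1.]
```

carry_out(
  deltas=[0, 0.01, 0, 0, 0, 0, 0, 0.019, 0, 0, 0, 0, 0, 0.026, 0, 0, 0, 0, 0, 0.034, 0, 0, 0, 0, 0, 0.044, 0, 0, 0, 0],
)

```text
time: 13.95
eef_pos: [0.4943, -0.3076, 0.0242]
tcp_rot: [0.216, 0.976, -0.004, 0.002]
contact_force: [-2.4, -6.1, 3.3]
opening: -0.004
finger_force: 2.9
```

carry_out(
  deltas=[0, 0.012, 0, 0, 0, 0, 0, 0.024, 0, 0, 0, 0, 0, 0.036, 0, 0, 0, 0, 0, 0.048, 0, 0, 0, 0, 0, 0.06, 0, 0, 0, 0],
)

```text
time: 14.58
eef_pos: [0.5199, -0.2533, 0.0242]
tcp_rot: [0.216, 0.976, -0.004, 0.002]
contact_force: [-2.8, -6.5, 3.5]
opening: -0.004
finger_force: 3.2
```

```bash
python3 bw.py;python3 mv.py 0.5675 -0.145 0.021 65 0
```

```text
scene 171 [ 0.4996 -0.2859] r 0.0589 enc ((0.49981582164764404, -0.2872314453125), 0.06373235583305359) zmed 0.056036860105339814 z99 0.06224624102638563
delta [0.0021, 0.1168, 0.0022] [-0.0041, 0.0041, 0.0001] backdir [-0. -0.  1.]
```

The bowl is sliding as planned, with the rim at (0.500,-0.287) and z unchanged. Continuing the remaining 117 mm or so.

carry_out(
  deltas=[0, 0.012, 0, 0, 0, 0, 0, 0.024, 0, 0, 0, 0, 0, 0.036, 0, 0, 0, 0, 0.001, 0.048, 0, 0, 0, 0, 0.001, 0.06, 0, 0, 0, 0],
)

```text
time: 15.3
eef_pos: [0.5439, -0.1984, 0.0235]
tcp_rot: [0.216, 0.976, -0.003, 0.001]
contact_force: [-2.8, -6.9, 5.5]
opening: -0.0
finger_force: 3.6
```

carry_out(
  deltas=[0, 0.012, 0, 0, 0, 0, 0, 0.024, 0, 0, 0, 0, 0, 0.036, 0, 0, 0, 0, 0, 0.048, 0, 0, 0, 0, 0, 0.055, 0, 0, 0, 0],
)

```text
time: 15.92
eef_pos: [0.5672, -0.1486, 0.0235]
tcp_rot: [0.216, 0.976, -0.004, 0.001]
contact_force: [-3.5, -7.0, 5.2]
opening: 0.005
finger_force: 4.1
```

```bash
python3 bw.py;python3 mv.py 0.5675 -0.145 0.021 65 0
```

```text
top 37 [ 0.5453 -0.1838] r 0.056 enc ((0.5297564268112183, -0.2228716015815735), 0.03866495192050934) zmed 0.06043483340569855 z99 0.06363762787814696
scene 195 [ 0.5465 -0.182 ] r 0.0585 enc ((0.5463457107543945, -0.18345236778259277), 0.06227398291230202) zmed 0.05736842452582591 z99 0.062108885666590154
delta [0.0012, 0.0031, 0.0024] [-0.0061, 0.0033, 0.0009] backdir [-0. -0.  1.]
```

carry_out(
  deltas=[0, -0.012, 0, 0, 0, 0, 0, -0.026, 0, 0, 0, 0, 0, -0.03, -0.03, 0, 0, 0, 0, -0.03, -0.08, 0, 0, 0, 0, -0.03, -0.12, 0, 0, 0],
)

```text
time: 16.65
eef_pos: [0.5534, -0.1742, 0.1431]
tcp_rot: [0.217, 0.976, -0.001, -0.0]
contact_force: [-0.4, -0.6, 0.6]
opening: 0.003
finger_force: 0.0
```

carry_out(
  deltas=[0, -0.03, -0.06, 0, 0, 0, 0, -0.09, -0.08, 0, 0, 0, 0, -0.15, -0.08, 0, 0, 0, 0, -0.2, -0.08, 0, 0, 0, 0, -0.2, -0.08, 0, 0, 0],
)

```text
time: 17.27
eef_pos: [0.467, -0.3575, 0.2221]
tcp_rot: [0.22, 0.976, -0.001, -0.0]
contact_force: [0.1, 1.0, 0.2]
opening: -0.002
finger_force: 0.0
```

```bash
python3 bw.py;python3 t2.py | grep -v 'x ext'|tail -9
python3 - <<'E'
import cv2,numpy as np
a=cv2.imread('pics/bw_scene.png')[130:310,80:460];b=cv2.imread('pics/bw_top.png')[110:290,100:480]
cv2.imwrite('pics/fin.png',np.vstack([cv2.resize(a,(630,298)),cv2.resize(b,(630,298))]))
from plant import ctrl;print(ctrl.get_state()['eef_pos'],ctrl.get_state()['time'])
E
```

```text
top 205 [ 0.5451 -0.1813] r 0.0584 enc ((0.5455824136734009, -0.18189647793769836), 0.0619700625538826) zmed 0.056980677343414055 z99 0.06333173700841015
scene 416 [ 0.5457 -0.1828] r 0.0583 enc ((0.5446546673774719, -0.18398532271385193), 0.06303556263446808) zmed 0.056445927019411035 z99 0.06131089545467109
top -0.015 35 [-0.009  -0.0078 -0.0068]
top 0.0 45 [-0.009  -0.0075 -0.006 ]
top 0.015 37 [-0.0088 -0.0071 -0.0059]
top 0.03 48 [-0.0086 -0.007  -0.0056]
top 0.045 41 [-0.0085 -0.0068 -0.0045]
top 0.06 45 [-0.0084 -0.0066 -0.0053]
top 0.075 48 [-0.0076 -0.0062 -0.0046]
top 0.09 84 [-0.0077 -0.0045  0.0012]
top 0.105 19 [-0.0074 -0.004  -0.0006]
[ 0.46939338 -0.35354385  0.2221381 ] 17.475
```

View pics/fin.png

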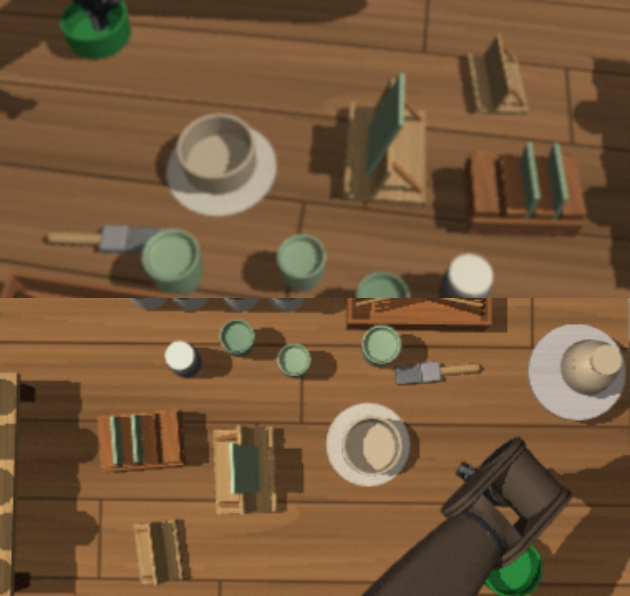

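The bowl stands wholly on the disc (lower view 370,445), and the tile leans on the easel at (245,468). Nothing else has moved.

```bash
python3 -c "
from plant import ctrl;print(ctrl.sign_off())"
```

```text
the job is handed in; nothing more can be done
None
```

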